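Release the left-hand clamp nut of a bench grinder and take out its slotted clamp plate

ROBOT

A 7-joint arm with a two-finger parallel gripper is mounted at the origin on the work surface; the furniture and walls round the work are solid. World frame = base frame: x ahead of the robot, y to its left, z up, the work surface at z = 0. Lengths are in m, angles in rad, forces in N, time in s.
With the tool pointing down it reaches from about 0.4 to 0.875 m from the base axis. Payload 6.5 kg.
Tool frame: the origin (TCP) lies on the mounting face of the last link; the fingertips stand 173 mm ahead of it and the grasp point (between the pads) lies 155 mm ahead of it; z points along the fingers, y is the line along which they close (so a half turn about z gives the same grasp; the last joint's range is limited). The gripper opens to 85 mm and grips with 20 to 120 N. Pads are 22 mm wide; open, the fingers measure 114 mm over their backs; the gripper's body (76 mm by 85 mm) begins 54 mm behind the grasp point. The pads swing forward as they close: fully open they stand 13 mm farther back than shut.
Start: joints at [1.111, 0.536, -0.004, 1.538, 0.003, 1.067, -0.071], TCP at [0.249, -0.6, 0.405] pointing down, gripper open.
Joint ranges: [-2.7, 2.7], [-0.37, 2.16], [-1.27, 1.26], [0.24, 2.4], [-1.31, 4.45], [0.19, 1.91], [-2.76, 2.76]. Speed limits (rad/s): [2.39, 2.39, 3.14, 3.14, 3.14, 3.14, 3.14].

INTERFACE

Orientations are given as a unit quaternion [w, x, y, z].
In Python, from cell import observe, read_camera, get_calibration, close_job gives the robot as it stands. The module is installed in compiled form; this text tells all that it offers.
- The arm moves only by the tool play_rows, never from a script. Its argument "targets" is a list of rows, each an object with "travel": the shift along the tool's x, y, z in m, a list of three; "twist": the turn, a rotation vector about the tool's x, y, z in degrees, a list of three; "grip": the closure, from -1 (fully open) to 1 (shut). A call has 1 to 12 rows; each row is the pose to reach, as a shift and turn from the pose commanded when the call began, along the tool's axes at that moment; what a row does not reach only later rows make up. A row lasts 1/8 s, in which the tool goes at most 62.5 mm and 10.7 degrees, less where a joint would pass 70% of its speed; a pose out of reach is approached as far as the arm can. A call with a gripper value outside its range is refused whole. The fingers move at their own pace and stop on an object; "force" is the grip in N (left out, the last holds). Time passes only in rows, so rows that repeat a pose let the fingers close. It gives the time, the measured TCP pose, the force and the opening at its end, in the units of the state.
- observe(): the state, without advancing time (a new reading comes with each control period).
- read_camera(name): name is "side" or "top"; returns the picture (384x512x3 uint8, red, green, blue); there is no depth.
- get_calibration(name): a dict with "fov_y" (degrees; the focal length in pixels is half the picture's height over the tangent of half this angle, whatever the lens; pixels are square), "cx", "cy" (the principal point, pixels), "k1" (the pictures are not rectified: a ray, as slopes to the right and down, at radius r is drawn at 1 + k1 r^2 times it, then the intrinsics apply), "position" and "orientation" of the camera in the world. Camera axes: x right, y down, z forward; pixel columns grow to the right and rows downward; lengths in m; the calibration is good to about 2 mm. A picture is of the moment at which its call begins. get_calibration takes no time and is no camera call.
- close_job(): hands the job in, once; it reports no verdict.
The state is a dict: "time": time; "joint_positions": joint angles; "qvel": joint speeds; "tau": joint torques, N m; "position": TCP position; "tcp_rot": TCP orientation; "force": force on the tool from outside, world axes, zero at the start; "wrist_torque": the same for the moment, N m; "grip_width": opening from 0.0 (shut) to 1.0 (fully open).
Only numpy, scipy, OpenCV 4.12 (cv2) and the standard library are available. Lean on these libraries where they do the work, as an engineer would, in place of code of your own. Each camera call takes 0.05 s, during which the arm holds its last target. There are 200 camera calls.

TASK

The grinder's disc is due for a change: its wing nut has a left-hand thread, so loosen it clockwise seen from above, by at least a good third of a turn, and never tighten it. Then draw the slotted clamp plate out sideways from under the nut by its tab and set it down, not dropped, flat on the floor of the aluminium tray with its tab up. Leave the pot, the spanner and the plastic sample where they are.

Things in the scene. Friction and masses are not known exactly. Their poses are not given: they have to be found in the camera images.
- nut (a joint): Wing nut on the grinder's upright stud, left-hand thread. Reads about 0 at the start (tight) and grows, in rad, as the nut turns CLOCKWISE seen from above, which loosens it; stop at 3.3. It rises 1.6 mm per rad as it loosens. Anticlockwise tightens it (negative values, jams by -0.4). Turning takes about 0.1 N m and it stays where it is left.
- nut_grip (a point): Grip point of the dark steel wing nut: on its axis, in the middle of an upright flat bar 64 mm long (x), 14 mm thick (y), 36 mm high (z up) on a round flange 44 mm across, 6 mm high. Bar top 11 mm above this point; flange top 25 mm and flange underside 31 mm below it. The flange rests on the clamp plate. The bar may start in any direction. The stud's end shows 6 to 11 mm above the bar.
- stud_axis (a point): Point on the axis of the grinder's fixed upright stud (14 mm diameter), 101 mm above the bench: level with the clamped plate's upper face. The grinder is a round grey housing 164 mm across, with a dark 150 mm disc on top and on it a dark steel flange 116 mm across, top 94 mm above the bench, that carries the plate. Fixed.
- plate_tab (a point): Grip point in the upright tab of the loose steel clamp plate (about 0.15 kg). Tab 30 mm long (x), 12 mm thick (y), top 42 mm above the plate's upper face; this point is 25 mm above that face, 32 mm above the underside. x runs from the tab towards the open slot, z up. At the start the slot straddles the stud under the nut and the tab points roughly towards the robot.
- plate_mid (a point): Middle of the clamp plate's flat body, 120 x 56 x 7 mm (x, y, z), half-way up its 7 mm. Axes as plate_tab; the tab's centre lies 43 mm from here towards -x, 17 mm from the plate's closed end.
- plate_seat (a point): Point of the plate, 75 mm from the tab's centre towards +x, half-way up its 7 mm, where the stud passes when clamped. The 20 mm wide slot ends 10 mm on the tab side of this point and is open at the other end, 28 mm from it: slid level towards its tab by more than 50 mm, the plate is clear of the nut's flange and can be lifted.
- tray_in (a point): Centre of the inner floor (3 mm above the bench) of the shallow open aluminium tray, outside 200 x 150 x 18 mm, walls 3 mm; x = along its 200 mm. Fixed.
- grease_pot: Small pot with a screw lid, 56 mm across, 44 mm high, standing on the bench between grinder and tray; origin under its centre. Bystander.
- spanner: Open-ended spanner lying on the bench near the robot, 160 mm long (along its y), 28 wide, 6 thick; origin under its centre. Bystander, not needed.
- sample: Square plastic box-shaped sample, 51 x 51 x 19 mm, lying on the bench near the robot; origin under its centre. Bystander.
- plate: The same loose clamp plate as a whole; origin on its underside below plate_seat, same axes.

How it is judged:
By the outcome, as a careful person would: the job done as asked, in the order asked, and still so for the second after the job is handed in, with the robot touching nothing.
It also fails if it takes over 67 s, if anything falls off the work surface, if the arm or the gripper's body presses on something with over 40 N, if the wrist force passes 120 N, or if a joint passes its speed limit or range.

## Working session

There is one attempt and no reset: what is moved stays moved. The work goes in short steps, Python scripts to look and compute and a tool call to move; the robot and the scene stay as the last step left them, time stands still between calls to the robot, and variables do not carry over. Pictures are saved under pics/ and viewed, on a budget of 10 in all, crops included, one or two more only if the job needs it, and the job is handed in when it is done.

Besides the shell and the picture viewer there is one more tool, called after "Emit:" by a JSON object that holds its "method" and its "body". play_rows: Moves the arm, as the interface text tells. Its arguments: {"type":"object","properties":{"targets":{"type":"array"},"force":{"type":"number"}},"required":["targets"]}

```bash
mkdir -p pics; python3 - <<'E'
from cell import *
import cv2
for n in("side","top"):
    cv2.imwrite(f"pics/{n}0.png",read_camera(n)[:,:,::-1]); print(n,get_calibration(n))
print(observe())
E
```

```text
side {'fov_y': 47.29412426196865, 'cx': 252.11925604205592, 'cy': 195.17276274165883, 'k1': 0.01100826743148046, 'position': array([ 0.39928461, -0.74754014,  0.81787652]), 'orientation': array([-0.39054419,  0.91480578, -0.09545749,  0.03864572])}
top {'fov_y': 50.521875970740126, 'cx': 254.75304872213763, 'cy': 192.4130757524467, 'k1': -0.05497247305978767, 'position': array([ 0.44432529, -0.00701308,  1.03507893]), 'orientation': array([ 0.03663813, -0.69715192,  0.71568749, -0.02069455])}
{'time': 0.1, 'joint_positions': array([ 1.11080231,  0.53711032, -0.00443466,  1.53874401,  0.00260038,
        1.06730888, -0.07120757]), 'qvel': array([ 0.00010032, -0.00098187, -0.00080597, -0.00081166,  0.00083458,
       -0.0012151 ,  0.00070844]), 'tau': array([ 2.56718289e-03, -5.84578156e+01,  1.05218779e+00, -2.59781796e+01,
        1.27101887e-02,  4.54863533e-03,  8.57167947e-05]), 'position': array([ 0.24929517, -0.59998115,  0.40389944]), 'tcp_rot': array([-7.53557697e-04,  9.80672074e-01,  1.95657022e-01, -2.10519800e-04]), 'force': array([-0.48559745, -0.62754245,  0.15705434]), 'wrist_torque': array([ 0.05217035, -0.00212616,  0.02955531]), 'grip_width': 0.9953302900746243}
```

View pics/top0.png

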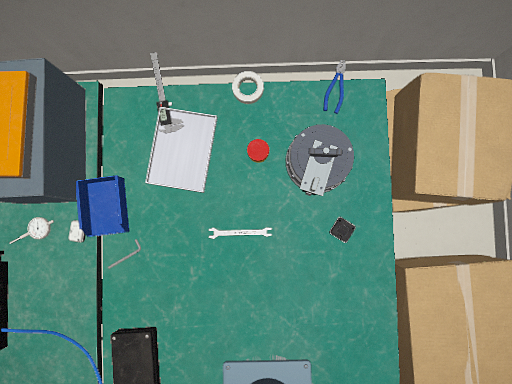

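View pics/side0.png

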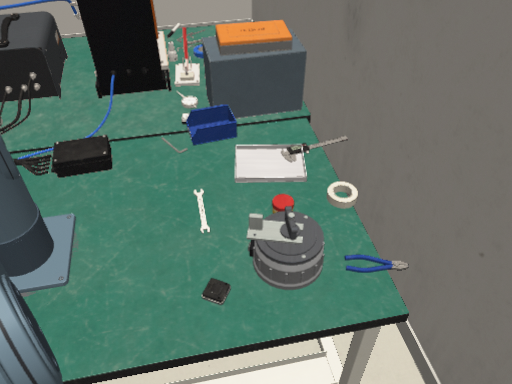

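The top view shows the grinder near (320,157), the nut bar at about (325,151), the plate running towards (312,190), the tray near (181,150), the pot at (258,150) and a caliper over the tray's far-left corner at (168,118). The side view shows the grinder near (288,250), the tab near (256,222), the nut near (291,222) and the tray near (270,163). I'll enlarge both.

```bash
cat > h.py <<'E'
import numpy as np,cv2
from scipy.spatial.transform import Rotation as R
from cell import *
class Cam:
    def __init__(s,n):
        c=get_calibration(n);s.f=192/np.tan(np.radians(c['fov_y']/2));s.K=np.array([[s.f,0,c['cx']],[0,s.f,c['cy']],[0,0,1]])
        s.d=np.array([c['k1'],0,0,0]);s.p=np.array(c['position']);q=c['orientation'];s.R=R.from_quat([q[1],q[2],q[3],q[0]]).as_matrix()
    def ray(s,uv):
        x,y=cv2.undistortPoints(np.array([[uv]],float),s.K,s.d)[0,0];v=s.R@[x,y,1];return v/np.linalg.norm(v)
    def plane(s,uv,z):
        v=s.ray(uv);return s.p+v*(z-s.p[2])/v[2]
    def px(s,P):
        r=s.R.T@(np.array(P)-s.p);return cv2.projectPoints(r.reshape(1,1,3),np.zeros(3),np.zeros(3),s.K,s.d)[0].ravel()
def tri(a,ua,b,ub):
    va,vb=a.ray(ua),b.ray(ub);t=np.linalg.lstsq(np.c_[va,-vb],b.p-a.p,rcond=None)[0]
    A,B=a.p+t[0]*va,b.p+t[1]*vb;return (A+B)/2,np.linalg.norm(A-B)
E
python3 - <<'E'
import cv2
t=cv2.imread('pics/top0.png');s=cv2.imread('pics/side0.png')
k=6
a=cv2.resize(t[120:200,280:360],None,fx=5,fy=5,interpolation=2);b=cv2.resize(s[200:280,245:325],None,fx=5,fy=5,interpolation=2)
c=cv2.resize(t[100:200,138:238],None,fx=2,fy=2,interpolation=2);d=cv2.resize(s[125:225,230:350],None,fx=2,fy=2,interpolation=2)
o=cv2.copyMakeBorder(cv2.hconcat([c,d]),0,0,0,800-440,cv2.BORDER_CONSTANT)
cv2.imwrite('pics/crop.png',cv2.vconcat([cv2.hconcat([a,b]),o]))
E
```

```text
(no output)
```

View pics/crop.png

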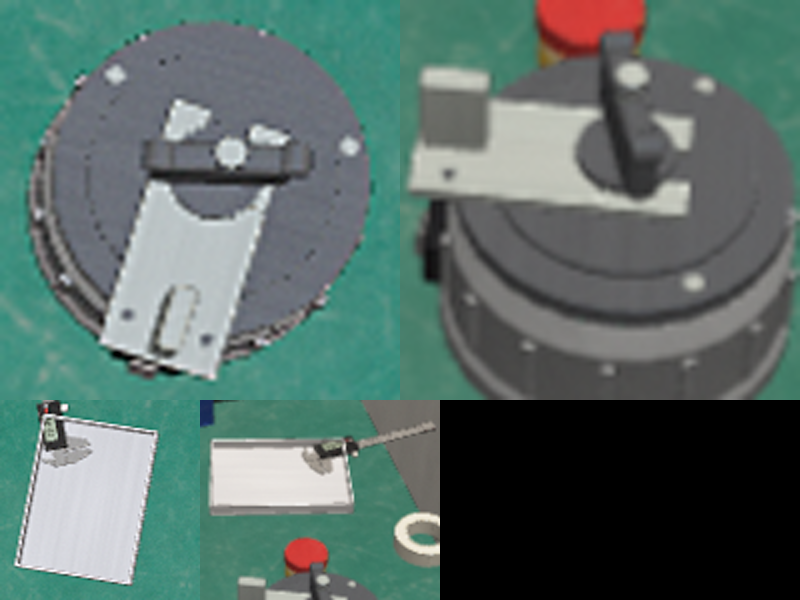

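The crop shows the bar lying roughly left to right (along y), from about (310,151) to (341,152), with the stud's end at (326,150). The tab top is near (316,184). The caliper's jaws occupy only the far-left corner of the tray, so I'll place the plate in its near-right part.

```bash
python3 - <<'E'
from h import *
np.set_printoptions(precision=4,suppress=True)
t,s=Cam('top'),Cam('side')
ct=lambda x,y:(280+x/5-.4,120+y/5-.4); cs=lambda x,y:(245+(x-400)/5-.4,200+y/5-.4)
tt=lambda x,y:(138+x/2-.25,100+(y-400)/2-.25); ts=lambda x,y:(230+(x-200)/2-.25,125+(y-400)/2-.25)
for n,a,b in [('stud',(231,151),(632,75)),('barL',(147,150),(617,37)),('barR',(311,152),(650,150)),('tab',(182,318),(455,79)),('closedR',(215,378),(412,190)),('closedL',(100,343),(424,112)),('openR',(288,140),(688,213))]:
    print(n,*tri(t,ct(*a),s,cs(*b)))
for n,a,b in [('FL',(45,416),(350,440)),('FR',(157,431),(353,510)),('NR',(132,584),(210,514)),('NL',(17,566),(210,440))]:
    print(n,*tri(t,tt(*a),s,ts(*b)),t.plane(tt(*a),.018))
e=[t.plane(ct(*p),.101) for p in[(148,190),(100,343),(268,195),(215,378)]]
for a,b in((0,1),(2,3)): d=e[a]-e[b];print('plate yaw',np.degrees(np.arctan2(d[1],d[0])))
print('closed mid z.101',(e[1]+e[3])/2)
# tcp start
o=observe();q=o['tcp_rot'];print(R.from_quat([q[1],q[2],q[3],q[0]]).as_matrix())
# masks: pot, grinder circle
import cv2
im=cv2.cvtColor(read_camera('top'),cv2.COLOR_RGB2HSV)
m=((im[...,1]>150)&((im[...,0]<8)|(im[...,0]>172))&(im[...,2]>100)).astype(np.uint8)
n,l,st,c=cv2.connectedComponentsWithStats(m);i=1+np.argmax(st[1:,4]);print('pot',t.plane(c[i],.044),st[i])
E
```

```text
stud [ 0.6052 -0.1455  0.1562] 0.0003449503699128872
barL [ 0.6091 -0.1104  0.1432] 0.0002662582173722619
barR [ 0.6042 -0.1815  0.1495] 0.0014591222699563632
tab [ 0.5342 -0.1227  0.1458] 0.001424430347910333
closedR [ 0.5108 -0.1425  0.1023] 0.0020954676475733514
closedL [ 0.5279 -0.091   0.0933] 0.000534638870803128
openR [ 0.6212 -0.1806  0.1038] 0.004160927532437993
FL [0.7606 0.2534 0.0148] 0.012708693508219175 [0.753  0.2532 0.018 ]
FR [0.7298 0.1097 0.0077] 0.0022477339721747934 [0.7281 0.1084 0.018 ]
NR [0.5337 0.1451 0.0056] 0.0002652200026496527 [0.5325 0.1433 0.018 ]
NL [0.5595 0.2884 0.0226] 0.001203281632215291 [0.5594 0.2898 0.018 ]
plate yaw -19.288375095411798
plate yaw -18.307913089503348
closed mid z.101 [ 0.5187 -0.1164  0.101 ]
[[ 0.9234  0.3838 -0.0007]
 [ 0.3838 -0.9234  0.0014]
 [-0.0001 -0.0016 -1.    ]]
pot [0.631  0.0047 0.044 ] [247 139  22  22 375]
```

Checks against the text: the stud is at (0.605,-0.1455), and its end at z 0.156 and the bar top at 0.146 fit within a few mm. The tab is at (0.534,-0.123), 74.5 mm from the stud (text says 75), with the plate yaw at -18°. The tray is centred at (0.643,0.199) with yaw -10°, and its sides measure 199 x 149 mm. I'm moving above the nut, biased slightly clockwise so that closing can't tighten it.

Emit:
{"method": "play_rows", "body": {"targets": [{"travel":[0.03,-0.017,0],"twist":[0,0,-4],"grip":-1},{"travel":[0.085,-0.048,0],"twist":[0,0,-12],"grip":-1},{"travel":[0.139,-0.078,0],"twist":[0,0,-20],"grip":-1},{"travel":[0.193,-0.108,0],"twist":[0,0,-28],"grip":-1},{"travel":[0.247,-0.139,0],"twist":[0,0,-35],"grip":-1},{"travel":[0.301,-0.169,0],"twist":[0,0,-42],"grip":-1},{"travel":[0.355,-0.199,0],"twist":[0,0,-49],"grip":-1},{"travel":[0.409,-0.23,0],"twist":[0,0,-55],"grip":-1},{"travel":[0.46,-0.258,0],"twist":[0,0,-59],"grip":-1},{"travel":[0.5036,-0.283,0],"twist":[0,0,-59.4],"grip":-1},{"travel":[0.5036,-0.283,0],"twist":[0,0,-59.4],"grip":-1},{"travel":[0.5036,-0.283,0],"twist":[0,0,-59.4],"grip":-1}]}}

```text
time: 1.65
position: [0.6055, -0.1462, 0.4042]
tcp_rot: [-0.0, 0.755, 0.656, -0.001]
force: [-0.3, -0.9, 0.6]
grip_width: 1.002
```

Emit:
{"method": "play_rows", "body": {"targets": [{"travel":[0,0,0.03],"twist":[0,0,0],"grip":-1},{"travel":[0,0,0.065],"twist":[0,0,0],"grip":-1},{"travel":[0,0,0.09],"twist":[0,0,0],"grip":-1},{"travel":[0,0,0.105],"twist":[0,0,0],"grip":-1},{"travel":[0,0,0.115],"twist":[0,0,0],"grip":-1},{"travel":[0,0,0.115],"twist":[0,0,0],"grip":-1}]}}

```text
time: 2.4
position: [0.6057, -0.1461, 0.2895]
tcp_rot: [-0.0, 0.755, 0.656, -0.0]
force: [-0.1, 0.2, -0.9]
grip_width: 0.998
```

```bash
python3 - <<'E'
from h import *
o=observe();print(o['position'],o['force'])
s=read_camera('side')[:,:,::-1];t=read_camera('top')[:,:,::-1]
cv2.imwrite('pics/d1.png',cv2.hconcat([cv2.resize(s[160:280,230:330],(400,480),interpolation=2),cv2.resize(t[100:220,270:370],(400,480),interpolation=2)]))
E
```

```text
[ 0.60570438 -0.14605636  0.28954504] [-0.14043008  0.21860283 -0.8520866 ]
```

View pics/d1.png

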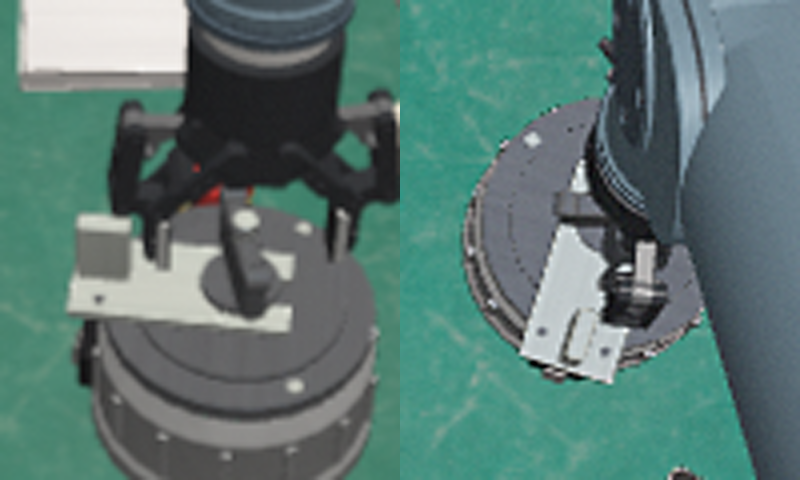

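The side crop shows the open pads straddling the bar at (245,250) on its two flat sides, clear of the plate. Closing.

Emit:
{"method": "play_rows", "body": {"targets": [{"travel":[0,0,0],"twist":[0,0,0],"grip":0},{"travel":[0,0,0],"twist":[0,0,0],"grip":0.5},{"travel":[0,0,0],"twist":[0,0,0],"grip":1},{"travel":[0,0,0],"twist":[0,0,0],"grip":1},{"travel":[0,0,0],"twist":[0,0,0],"grip":1},{"travel":[0,0,0],"twist":[0,0,0],"grip":1},{"travel":[0,0,0],"twist":[0,0,0],"grip":1},{"travel":[0,0,0],"twist":[0,0,0],"grip":1}], "force": 40}}

```text
time: 3.5
position: [0.6046, -0.1454, 0.2897]
tcp_rot: [-0.001, 0.755, 0.656, -0.002]
force: [-7.4, 1.4, 7.2]
grip_width: 0.154
```

Emit:
{"method": "play_rows", "body": {"targets": [{"travel":[0,-0.0011,0],"twist":[0,0,2],"grip":1},{"travel":[0,-0.0011,-0.0002],"twist":[0,0,7],"grip":1},{"travel":[0,-0.0011,-0.0004],"twist":[0,0,13],"grip":1},{"travel":[0,-0.0011,-0.0005],"twist":[0,0,19],"grip":1},{"travel":[0,-0.0011,-0.0007],"twist":[0,0,25],"grip":1},{"travel":[0,-0.0011,-0.0009],"twist":[0,0,31],"grip":1},{"travel":[0,-0.0011,-0.001],"twist":[0,0,37],"grip":1},{"travel":[0,-0.0011,-0.0012],"twist":[0,0,43],"grip":1},{"travel":[0,-0.0011,-0.0014],"twist":[0,0,49],"grip":1},{"travel":[0,-0.0011,-0.0015],"twist":[0,0,55],"grip":1},{"travel":[0,-0.0011,-0.0017],"twist":[0,0,60],"grip":1},{"travel":[0,-0.0011,-0.0017],"twist":[0,0,60],"grip":1}], "force": 60}}

```text
time: 5.0
position: [0.6032, -0.1441, 0.2913]
tcp_rot: [-0.001, 0.982, 0.19, -0.003]
force: [-9.1, 4.1, 8.9]
grip_width: 0.154
```

Emit:
{"method": "play_rows", "body": {"targets": [{"travel":[0,0,-0.0002],"twist":[0,0,4],"grip":1},{"travel":[0,0,-0.0004],"twist":[0,0,11],"grip":1},{"travel":[0,0,-0.0006],"twist":[0,0,19],"grip":1},{"travel":[0,0,-0.0008],"twist":[0,0,27],"grip":1},{"travel":[0,0,-0.001],"twist":[0,0,35],"grip":1},{"travel":[0,0,-0.0012],"twist":[0,0,43],"grip":1},{"travel":[0,0,-0.0014],"twist":[0,0,51],"grip":1},{"travel":[0,0,-0.0017],"twist":[0,0,59],"grip":1},{"travel":[0,0,-0.002],"twist":[0,0,67],"grip":1},{"travel":[0,0,-0.0022],"twist":[0,0,75],"grip":1},{"travel":[0,0,-0.0023],"twist":[0,0,80],"grip":1},{"travel":[0,0,-0.0023],"twist":[0,0,80],"grip":1}]}}

```text
time: 6.5
position: [0.604, -0.1421, 0.2935]
tcp_rot: [-0.001, 0.875, -0.484, -0.003]
force: [-6.8, 8.5, 9.6]
grip_width: 0.153
```

Emit:
{"method": "play_rows", "body": {"targets": [{"travel":[0,0,0],"twist":[0,0,0],"grip":0.3},{"travel":[0,0,0],"twist":[0,0,0],"grip":-0.3},{"travel":[0,0,0],"twist":[0,0,0],"grip":-0.6},{"travel":[0,0,0],"twist":[0,0,0],"grip":-0.6},{"travel":[0,0,-0.02],"twist":[0,0,0],"grip":-0.6},{"travel":[0,0,-0.05],"twist":[0,0,0],"grip":-0.6},{"travel":[0,0,-0.1],"twist":[0,0,0],"grip":-0.6},{"travel":[0,0,-0.12],"twist":[0,0,0],"grip":-0.6},{"travel":[0,0,-0.12],"twist":[0,0,0],"grip":-0.6}]}}

```text
time: 7.62
position: [0.6053, -0.1459, 0.4168]
tcp_rot: [-0.001, 0.874, -0.485, 0.002]
force: [-1.0, 0.1, 0.0]
grip_width: 0.802
```

```bash
python3 - <<'E'
from h import *
o=observe();print(o['position'],o['tcp_rot'],o['force'],o['joint_positions'])
s=read_camera('side')[:,:,::-1]
cv2.imwrite('pics/n1.png',cv2.resize(s[180:280,230:330],(700,600)[::-1] and (600,600),interpolation=2))
E
```

```text
[ 0.60527733 -0.14588872  0.41679903] [-0.00091806  0.87440401 -0.48519172  0.00240281] [-0.96479813  0.0538235   0.01417807] [-0.06348718  0.48820799  0.31946449  1.62072208 -0.17062772  1.0549695
 -2.2791919 ]
```

View pics/n1.png

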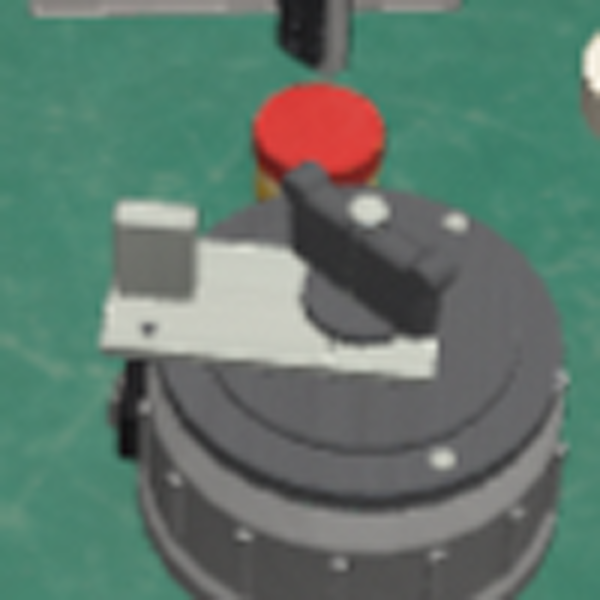

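The bar now runs from up-left to lower-right, about 140° clockwise from where it began. The plate and tab have not moved. Next I go to the tab.

Emit:
{"method": "play_rows", "body": {"targets": [{"travel":[-0.015,0.012,0],"twist":[0,0,-8],"grip":-0.5},{"travel":[-0.035,0.029,0],"twist":[0,0,-17],"grip":-0.5},{"travel":[-0.05,0.042,0],"twist":[0,0,-26],"grip":-0.5},{"travel":[-0.058,0.048,0],"twist":[0,0,-35],"grip":-0.5},{"travel":[-0.058,0.048,0.02],"twist":[0,0,-39.7],"grip":-0.5},{"travel":[-0.058,0.048,0.06],"twist":[0,0,-39.7],"grip":-0.5},{"travel":[-0.058,0.048,0.09],"twist":[0,0,-39.7],"grip":-0.5},{"travel":[-0.058,0.048,0.09],"twist":[0,0,-39.7],"grip":-0.5}]}}

```text
time: 8.68
position: [0.5318, -0.1214, 0.321]
tcp_rot: [0.0, 0.987, -0.159, -0.003]
force: [0.7, 0.2, 0.2]
grip_width: 0.75
```

```bash
python3 - <<'E'
from h import *
np.set_printoptions(precision=4,suppress=True)
o=observe();q=o['tcp_rot'];M=R.from_quat([q[1],q[2],q[3],q[0]]).as_matrix()
print(o['position'],M,o['position']+M[:,2]*.155)
print(M.T@(np.array([.5337,-.1223,.128])-o['position'])-[0,0,.155])
E
```

```text
[ 0.5318 -0.1214  0.321 ] [[ 0.9492 -0.3146 -0.0066]
 [-0.3146 -0.9492  0.0009]
 [-0.0066  0.0012 -1.    ]] [ 0.5308 -0.1212  0.166 ]
[0.0033 0.     0.038 ]
```

Emit:
{"method": "play_rows", "body": {"targets": [{"travel":[0.0025,0,0.015],"twist":[0,0.35,0],"grip":-0.5},{"travel":[0.0025,0,0.03],"twist":[0,0.35,0],"grip":-0.5},{"travel":[0.0025,0,0.038],"twist":[0,0.35,0],"grip":-0.5},{"travel":[0.0025,0,0.038],"twist":[0,0.35,0],"grip":0},{"travel":[0.0025,0,0.038],"twist":[0,0.35,0],"grip":0.5},{"travel":[0.0025,0,0.038],"twist":[0,0.35,0],"grip":1},{"travel":[0.0025,0,0.038],"twist":[0,0.35,0],"grip":1},{"travel":[0.0025,0,0.038],"twist":[0,0.35,0],"grip":1},{"travel":[0.0025,0,0.038],"twist":[0,0.35,0],"grip":1},{"travel":[0.0025,0,0.038],"twist":[0,0.35,0],"grip":1}], "force": 70}}

```text
time: 9.93
position: [0.536, -0.1225, 0.2863]
tcp_rot: [0.0, 0.987, -0.159, 0.003]
force: [-2.9, 0.2, 5.7]
grip_width: 0.128
```

Emit:
{"method": "play_rows", "body": {"targets": [{"travel":[-0.003,0,-0.002],"twist":[0,0,0],"grip":1},{"travel":[-0.008,0,-0.002],"twist":[0,0,0],"grip":1},{"travel":[-0.015,0,-0.002],"twist":[0,0,0],"grip":1},{"travel":[-0.023,0,-0.002],"twist":[0,0,0],"grip":1},{"travel":[-0.031,0,-0.002],"twist":[0,0,0],"grip":1},{"travel":[-0.039,0,-0.002],"twist":[0,0,0],"grip":1},{"travel":[-0.047,0,-0.002],"twist":[0,0,0],"grip":1},{"travel":[-0.055,0,-0.002],"twist":[0,0,0],"grip":1},{"travel":[-0.063,0,-0.002],"twist":[0,0,0],"grip":1},{"travel":[-0.07,0,-0.002],"twist":[0,0,0],"grip":1},{"travel":[-0.075,0,-0.002],"twist":[0,0,0],"grip":1},{"travel":[-0.075,0,-0.002],"twist":[0,0,0],"grip":1}]}}

```text
time: 11.42
position: [0.4643, -0.0988, 0.2872]
tcp_rot: [0.0, 0.987, -0.159, 0.003]
force: [-0.7, 0.7, -0.9]
grip_width: 0.129
```

```bash
python3 - <<'E'
from h import *
np.set_printoptions(precision=4,suppress=True)
o=observe();q=o['tcp_rot'];M=R.from_quat([q[1],q[2],q[3],q[0]]).as_matrix()
print(o['position'],M,o['force'],o['wrist_torque'],o['joint_positions'])
s=read_camera('side')[:,:,::-1]
cv2.imwrite('pics/p1.png',cv2.resize(s[140:290,210:340],(520,600),interpolation=2))
E
```

```text
[ 0.4643 -0.0988  0.2872] [[ 0.9493 -0.3144  0.0057]
 [-0.3144 -0.9493 -0.0019]
 [ 0.006   0.     -1.    ]] [-0.7327  0.6879 -0.9469] [-0.0178  0.0363 -0.0131] [-0.003   0.425   0.143   2.0906 -0.0984  0.6262 -1.6838]
```

View pics/p1.png

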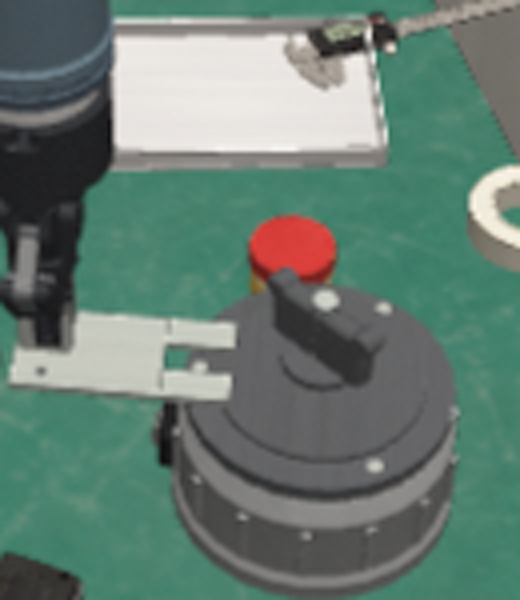

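The plate's slot is fully clear of the nut's flange and still level in the gripper. Lifting it and carrying it over to the tray.

Emit:
{"method": "play_rows", "body": {"targets": [{"travel":[0,0,-0.01],"twist":[0,0,0],"grip":1},{"travel":[0,0,-0.03],"twist":[0,-0.1,0],"grip":1},{"travel":[0,-0.01,-0.05],"twist":[0,-0.2,-0.5],"grip":1},{"travel":[0.003,-0.04,-0.06],"twist":[0,-0.3,-1],"grip":1},{"travel":[0.006,-0.08,-0.06],"twist":[0,-0.3,-2],"grip":1},{"travel":[0.009,-0.125,-0.06],"twist":[0,-0.3,-3],"grip":1},{"travel":[0.012,-0.17,-0.06],"twist":[0,-0.3,-4],"grip":1},{"travel":[0.016,-0.215,-0.06],"twist":[0,-0.3,-5.5],"grip":1},{"travel":[0.019,-0.255,-0.06],"twist":[0,-0.3,-7],"grip":1},{"travel":[0.022,-0.29,-0.06],"twist":[0,-0.3,-8],"grip":1},{"travel":[0.0235,-0.313,-0.06],"twist":[0,-0.3,-8.3],"grip":1},{"travel":[0.0235,-0.313,-0.06],"twist":[0,-0.3,-8.3],"grip":1}]}}

```text
time: 12.98
position: [0.5851, 0.193, 0.3478]
tcp_rot: [-0.0, 0.996, -0.086, 0.001]
force: [-0.5, -0.7, -1.6]
grip_width: 0.125
```

Emit:
{"method": "play_rows", "body": {"targets": [{"travel":[0,0,0.02],"twist":[0,0,0],"grip":1},{"travel":[0,0,0.06],"twist":[0,0,0],"grip":1},{"travel":[0,0,0.09],"twist":[0,0,0],"grip":1},{"travel":[0,0,0.1],"twist":[0,0,0],"grip":1},{"travel":[0,0,0.1],"twist":[0,0,0],"grip":1},{"travel":[0,0,0.1],"twist":[0,0,0],"grip":1}]}}

```text
time: 13.72
position: [0.5857, 0.1908, 0.2489]
tcp_rot: [-0.0, 0.996, -0.088, 0.001]
force: [1.0, 0.1, -1.2]
grip_width: 0.129
```

```bash
python3 - <<'E'
from h import *
np.set_printoptions(precision=4,suppress=True)
o=observe();q=o['tcp_rot'];M=R.from_quat([q[1],q[2],q[3],q[0]]).as_matrix()
print(o['position'],M,o['force'],o['joint_positions'])
s=read_camera('side')[:,:,::-1];t=read_camera('top')[:,:,::-1]
cv2.imwrite('pics/p2.png',cv2.hconcat([cv2.resize(s[100:220,220:320],(400,480),interpolation=2),cv2.resize(t[90:210,130:230],(400,480),interpolation=2)]))
E
```

```text
[0.5857 0.1908 0.2489] [[ 0.9846 -0.1746  0.003 ]
 [-0.1746 -0.9846  0.0001]
 [ 0.0029 -0.0006 -1.    ]] [ 0.9546  0.0872 -1.1609] [-0.4234  0.6754  0.0491  1.7353 -0.0445  0.7292 -2.0983]
```

View pics/p2.png

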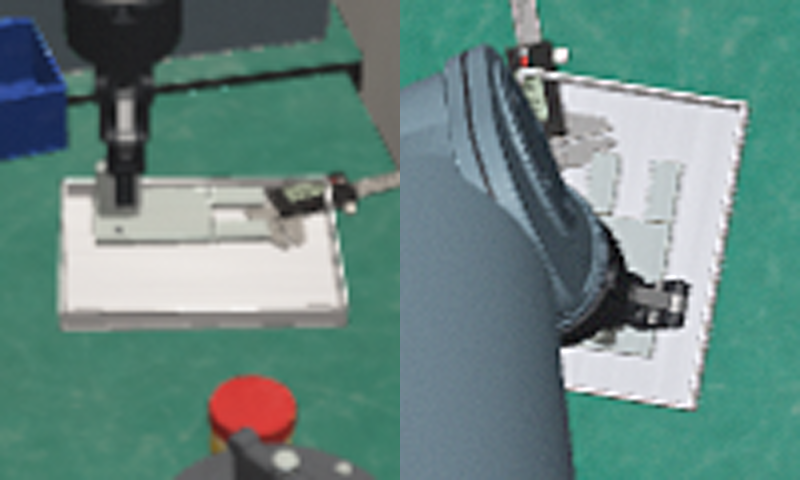

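The plate hangs level above the tray. The caliper's jaws are at about (575-612,115-165) in the right-hand crop, so I'm computing the clearance at floor level.

```bash
python3 - <<'E'
from h import *
np.set_printoptions(precision=4,suppress=True)
t=Cam('top');x=np.array([.9846,-.1746]);y=np.array([.1746,.9846]);c=np.array([.643,.199])
for p in[(575,166),(612,130),(612,148),(555,168)]:
    for z in (.006,.03):
        w=t.plane((130+(p[0]-400)/4,90+p[1]/4),z)[:2]-c;print('jaw',p,z,w@x,w@y)
m=np.array([.5857,.1908])-.002*x+.043*x-c
print('plate x',m@x-.06,m@x+.06,'y',m@y-.028,m@y+.028)
E
```

```text
jaw (575, 166) 0.006 0.044662786853446636 0.03023940140141661
jaw (575, 166) 0.03 0.039897950605679654 0.023994551398016848
jaw (612, 130) 0.006 0.0715145625830364 0.010287640958732214
jaw (612, 130) 0.03 0.06612349388875509 0.004508102444602752
jaw (612, 148) 0.006 0.05977885125983458 0.008299774242232596
jaw (612, 148) 0.03 0.0546614807852736 0.0025665964101583743
jaw (555, 168) 0.006 0.04151989955260984 0.04297140308567836
jaw (555, 168) 0.03 0.036828361176214255 0.036429619551921005
plate x -0.07398904488000003 0.04601095511999996 y -0.04607830000000003 0.009921699999999967
```

Emit:
{"method": "play_rows", "body": {"targets": [{"travel":[-0.005,0.004,0.005],"twist":[0,-0.15,0],"grip":1},{"travel":[-0.01,0.008,0.015],"twist":[0,-0.15,0],"grip":1},{"travel":[-0.01,0.008,0.03],"twist":[0,-0.15,0],"grip":1},{"travel":[-0.01,0.008,0.041],"twist":[0,-0.15,0],"grip":1},{"travel":[-0.01,0.008,0.047],"twist":[0,-0.15,0],"grip":1},{"travel":[-0.01,0.008,0.049],"twist":[0,-0.15,0],"grip":1},{"travel":[-0.01,0.008,0.049],"twist":[0,-0.15,0],"grip":1}]}}

```text
time: 14.7
position: [0.5739, 0.1848, 0.1984]
tcp_rot: [0.0, 0.996, -0.087, -0.001]
force: [0.3, 0.5, -0.7]
grip_width: 0.126
```

Emit:
{"method": "play_rows", "body": {"targets": [{"travel":[0,0,0.001],"twist":[0,0,0],"grip":1},{"travel":[0,0,0.002],"twist":[0,0,0],"grip":1},{"travel":[0,0,0.003],"twist":[0,0,0],"grip":1},{"travel":[0,0,0.004],"twist":[0,0,0],"grip":1},{"travel":[0,0,0.005],"twist":[0,0,0],"grip":1},{"travel":[0,0,0.005],"twist":[0,0,0],"grip":1}]}}

```text
time: 15.45
position: [0.5738, 0.1848, 0.1953]
tcp_rot: [0.0, 0.996, -0.087, -0.001]
force: [-8.0, -2.5, 19.4]
grip_width: 0.131
```

The plate touched the floor at the expected height (19 N). I'll ease off the preload, then release with only a partial opening.

Emit:
{"method": "play_rows", "body": {"targets": [{"travel":[0,0,-0.001],"twist":[0,0,0],"grip":1},{"travel":[0,0,-0.0015],"twist":[0,0,0],"grip":1},{"travel":[0,0,-0.0015],"twist":[0,0,0],"grip":0.6},{"travel":[0,0,-0.0015],"twist":[0,0,0],"grip":0.4},{"travel":[0,0,-0.0015],"twist":[0,0,0],"grip":0.3},{"travel":[0,0,-0.0015],"twist":[0,0,0],"grip":0.3},{"travel":[0,0,-0.0015],"twist":[0,0,0],"grip":0.3}], "force": 30}}

```text
time: 16.32
position: [0.5738, 0.1847, 0.1948]
tcp_rot: [0.0, 0.996, -0.087, -0.001]
force: [0.4, -0.1, 0.4]
grip_width: 0.346
```

Emit:
{"method": "play_rows", "body": {"targets": [{"travel":[0,0,-0.01],"twist":[0,0,0],"grip":0.3},{"travel":[0,0,-0.03],"twist":[0,0,0],"grip":0.3},{"travel":[0,0,-0.06],"twist":[0,0,0],"grip":0.3},{"travel":[0,0,-0.1],"twist":[0,0,0],"grip":0.3},{"travel":[-0.05,0,-0.15],"twist":[0,0,0],"grip":0.3},{"travel":[-0.1,0,-0.2],"twist":[0,0,0],"grip":0.3},{"travel":[-0.13,0,-0.2],"twist":[0,0,0],"grip":0.3},{"travel":[-0.13,0,-0.2],"twist":[0,0,0],"grip":0.3}]}}

```text
time: 17.32
position: [0.444, 0.2083, 0.3977]
tcp_rot: [-0.001, 0.996, -0.086, 0.0]
force: [0.5, 0.8, 0.7]
grip_width: 0.349
```

```bash
python3 - <<'E'
from h import *
o=observe();print(o['position'],o['force'],o['grip_width'])
s=read_camera('side')[:,:,::-1];t=read_camera('top')[:,:,::-1]
cv2.imwrite('pics/f.png',cv2.hconcat([cv2.resize(s[120:300,190:340],(400,480),interpolation=2),cv2.resize(t[90:250,140:360],(400,291),interpolation=2).copy() if 0 else cv2.copyMakeBorder(cv2.resize(t[90:250,140:360],(400,291),interpolation=2),0,189,0,0,0)]))
E
```

```text
[0.44402149 0.2082781  0.39765208] [0.47090888 0.76623824 0.74015609] 0.3491145023133298
```

View pics/f.png

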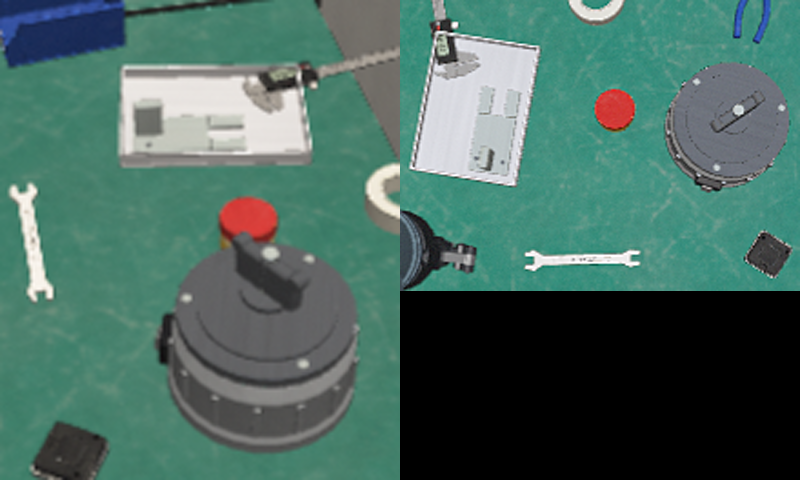

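The plate lies flat inside the tray with its tab up, clear of the walls and the caliper jaws. The nut's bar is turned, and the pot, spanner and sample are where they were. Handing in.

```bash
python3 -c "
from cell import *
print(close_job())"
```

```text
the job is handed in; nothing more can be done
None
```

The job is done and handed in, at about 17.5 s on the robot's clock. No check failed.

- **Nut:** I turned it about 140° clockwise seen from above, going by the gripper's rotation. A picture afterwards shows the bar at the matching angle. I gripped the bar with a slight clockwise bias so that closing could not tighten it.
- **Plate:** I drew it out level by its tab, about 75 mm, and carried it to the tray. It touched the floor at the expected height with 19 N, the highest force I read. I eased off the pressure before releasing it.
- **Last checks:** The final pictures show the plate flat in the tray with its tab up, clear of the walls. It also clears a caliper lying over one corner of the tray, which your list did not mention. The pot, spanner and sample look unmoved by eye; I did not re-measure them. The gripper is well away and touches nothing.
- **Measurements against the text:** The first heights for the stud, bar and tab tops read 2–3 mm above the given values, and the bar measured 71 mm against 64 mm. I put this down to coarse pixels.

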